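# Push the divider panel home through the organiser's slot

## Robot

A 7-joint arm with a two-finger parallel gripper is mounted at the origin on the work surface. World frame = base frame: x ahead of the robot, y to its left, z up, the work surface at z = 0. Lengths are in m, angles in degrees, forces in N, time in s.
With the tool pointing down it reaches from about 0.4 to 0.75 m from the base axis. Payload 19.5 kg.
Tool frame: the origin (TCP) lies where the fingers leave the gripper's body, on its centre line; the fingertips stand 73 mm ahead of it and the grasp point (between the pads) lies 54 mm ahead of it; z points along the fingers, x is the direction in which the jaws open and shut, and the axes are right-handed (so a half turn about z gives the same grasp; the last joint's range is limited). The gripper opens to 85 mm and grips with 20 to 120 N. Pads are 22 mm wide; open, the fingers measure 114 mm over their backs; the gripper's body (76 mm by 85 mm) begins 54 mm behind the grasp point. The pads swing forward as they close: fully open they stand 13 mm farther back than shut.
Start: joints at [-70.17, 40.479, -1.581, 85.061, 1.261, 54.483, -4.326], TCP at [0.217, 0.532, 0.304] pointing down, gripper open.
Joint ranges: [-155.06, 155.06], [-18.47, 123.98], [-90, 86.84], [0, 140.48], [-83.41, 263.41], [0, 116], [-161.91, 161.91]. Speed limits (degrees/s): [108.29, 108.29, 147.25, 147.25, 172.46, 172.46, 172.46].

## Interface

Orientations are given as a 3x3 rotation matrix whose columns are the frame's x, y, z axes.
In Python, from bench import manip, optics gives the robot as it stands.
- The arm moves only by the tool arm_command, never from a script. Its argument "steps" is one flat list of numbers, 5 for each row, row after row: the shift along the tool's x, y, z in units of 50 mm (1.0 is 50 mm), then the turn about the tool's z in degrees, then the opening, from -1 (shut) to 1 (fully open). In form: [dx, dy, dz, roll, grip, dx, dy, dz, roll, grip, ...]. A call has exactly 5 rows; each row shifts and turns the pose as measured when the row begins, along the tool's axes as they then stand; what a row does not reach is not made up. A row lasts 1/10 s, in which the tool goes at most 50 mm and 8.59 degrees, less where a joint would pass 70% of its speed; a pose out of reach is approached as far as the arm can. A call is refused whole if a number of a shift passes 1 or a number of a turn 8.59, either way. A call with a gripper value outside its range is refused whole. The fingers move at their own pace and stop on an object; "squeeze" is the grip in N (left out, the last holds). Time passes only in rows, so rows that do not move let the fingers close, or fill a call up. It gives the time, the measured TCP pose, the force and the opening at its end, in the units of the state.
- manip.read_state(): the state, without advancing time (a new reading comes with each control period).
- optics.get_image(name): name is "scene" or "top" or "wrist"; returns a dict with "frame" (384x512x3 uint8, red, green, blue), "camera_matrix" (3x3 intrinsics, pixels), "extrinsics" (4x4, takes a point from world to camera coordinates). Camera axes: x right, y down, z forward; pixel columns grow to the right and rows downward; lengths in m; the calibration is good to about 2 mm. A picture is of the moment at which its call begins. There is no depth.
- manip.job_done(): hands the job in, once; it reports no verdict.
The state is a dict: "t": time; "joint_positions": joint angles; "joint_vel": joint speeds; "effort": joint torques, N m; "ee_pos": TCP position; "orientation": TCP orientation; "ft_force": force on the tool from outside, world axes, zero at the start; "torque": the same for the moment, N m; "opening": finger opening in m.
Only numpy, scipy, OpenCV 4.12 (cv2) and the standard library are available. Lean on these libraries where they do the work, as an engineer would, in place of code of your own. Each camera call takes 0.05 s, during which the arm holds its last target.

## Task

Take the yellow divider panel out of its stand, feel its lower edge into the narrow slot in the loose grey guide on top of the desk organiser, and push it gently down through the slot until it is fully home on the organiser's floor. Never force or hammer it against the organiser, and leave the mallet, jar, bracket and bit holder where they are.

Things in the scene. Friction and masses are not known exactly. Their poses are not given: they have to be found in the camera images.
- panel: Loose yellow rigid divider panel, 8 mm thick (its x) by 80 mm wide (its y) by 100 mm tall (its z), about 70 g. Origin: centre of its underside (lower edge). It starts standing upright in the stand, its top edge 108 mm above the table.
- stand: Fixed dark wooden stand, 90 (x) by 110 (y) by 40 mm high, origin at the centre of its underside. Its groove, 10 mm (x) by 86 mm (y), runs along its y through its centre; groove floor 8 mm above the table. Two cheeks, reaching 17 mm either side of the centre plane and 40 mm high, flank the groove; the upper 68 mm of the panel is free to grasp across its thickness.
- organiser: Fixed brown wooden desk organiser, 110 (x) by 130 (y) by 95 mm high, closed on all sides; origin at the centre of its underside, z up. On its top lies a loose grey plastic guide plate (80 x 112 mm, 6 mm thick) with a black-edged slot running along organiser y. Panel and organiser may press on each other with at most 40 N.
- organiser_top (a point): Fixed point on the organiser's axis, level with the guide plate's upper surface, 101 mm above the table. The slot, 10 mm wide (x) and 84 mm long (y), is centred on it in y, but in x it may lie anywhere from -12 to +12 mm from it (not measured: look or feel). Mouth bevelled 1.5 mm all round, 3 mm deep. The guide yields along x to about 2.5 N, so it centres itself on a panel caught in its bevel.
- organiser_deep (a point): Fixed point on the organiser's axis, 15 mm below the plate's surface: the height of a sprung rubber lip in the slot's +x wall (spring 4 to 5 N). It grips the panel, which therefore does not drop by itself: sliding takes about 3 to 12 N of downward push. The slot's walls reach 25 mm below the plate's surface.
- organiser_floor (a point): Centre of the organiser's inner floor, 6 mm above the table, on which the panel's lower edge stands when fully home (wherever the slot is in x).
- panel_top (a point): Centre of the panel's top edge, 100 mm above its underside. Fully home, it is 5 mm above the guide plate: too low to be still held between fingers, so the last part is pushed from above with the fingers shut.
- mallet: Black rubber mallet lying on the table, head 60 x 100 x 60 mm high, handle 240 mm towards its -x. Origin under the centre of the head. Bystander.
- jar: Small glass jar with aluminium screw lid, 64 mm across, 75 mm high, origin at the centre of its underside. Bystander.
- bracket: Chrome L-bracket, foot 60 x 30 x 4 mm, upright leg 60 mm high at its -x end, origin at the centre of the foot's underside. Bystander.
- bitholder: Blue plastic bit holder 45 x 90 x 28 mm, bits standing to 47 mm above its underside, lying on a round white turntable (190 mm across, top 25 mm above the table). Origin at the centre of its underside. Bystander.
Mind the look-alikes: they are no part of the job. What is shaped like the organiser but purple is not meant.

How it is judged:
By the outcome, as a careful person would: the job done as asked, in the order asked, and still so for the second after the job is handed in, with the robot touching nothing.
It also fails if it takes over 58 s, if anything falls off the work surface, if the arm or the gripper's body presses on something with over 40 N, if the wrist force passes 120 N, or if a joint passes its speed limit or range.

## Working session

There is one attempt and no reset: what is moved stays moved. The work goes in short steps, Python scripts to look and compute and a tool call to move; the robot and the scene stay as the last step left them, time stands still between calls to the robot, and variables do not carry over. Pictures are saved under pics/ and viewed, and the job is handed in when it is done.

Besides the shell and the picture viewer there is one more tool, called after ">>>" as name(argument=value, ...) on one line, values as JSON. arm_command: Moves the arm, as the interface text tells. Its arguments: {"type":"object","properties":{"steps":{"type":"array"},"squeeze":{"type":"number"}},"required":["steps"]}

```bash
ls; mkdir -p pics
python3 - <<'E'
from bench import manip, optics
import cv2, numpy as np
s=manip.read_state()
for k in ("t","joint_positions","ee_pos","orientation","ft_force","opening"): print(k,s[k])
for n in ("scene","top","wrist"):
    d=optics.get_image(n); cv2.imwrite(f"pics/{n}0.png",d["frame"][:,:,::-1])
    print(n,np.array(d["camera_matrix"]).tolist(),np.round(d["extrinsics"],4).tolist())
E
```

```text
pics
t 0.0
joint_positions [-70.17112698  40.51134174  -1.58391545  85.08297817   1.26251166
  54.48093407  -4.32565817]
ee_pos [0.21735519 0.53215266 0.30345891]
orientation [[ 3.78092420e-01  9.25767792e-01 -3.43551914e-04]
 [ 9.25767305e-01 -3.78092574e-01 -9.49739592e-04]
 [-1.00913275e-03  4.10402105e-05 -9.99999490e-01]]
ft_force [0.25023647 0.15370447 0.15704093]
opening 0.08529940550984949
scene [[388.35697336721415, 0.0, 258.3106462393795], [0.0, 388.35697336721415, 190.94016601814067], [0.0, 0.0, 1.0]] [[0.0265, 0.9996, 0.006, -0.0387], [0.8522, -0.0195, -0.5229, -0.4506], [-0.5225, 0.019, -0.8524, 1.4977], [0.0, 0.0, 0.0, 1.0]]
top [[401.56527632751573, 0.0, 253.93223314174327], [0.0, 401.56527632751573, 190.30670959806218], [0.0, 0.0, 1.0]] [[0.0113, -0.9998, 0.0134, -0.0166], [-0.9887, -0.0131, -0.1491, 0.5686], [0.1493, -0.0116, -0.9887, 1.1422], [0.0, 0.0, 0.0, 1.0]]
wrist [[316.32627925278535, 0.0, 255.48648751237133], [0.0, 316.32627925278535, 190.09702851900474], [0.0, 0.0, 1.0]] [[0.3779, 0.9258, -0.0001, -0.5744], [0.8943, -0.365, 0.2587, -0.0337], [0.2394, -0.0978, -0.966, 0.3767], [0.0, 0.0, 0.0, 1.0]]
```

View pics/scene0.png

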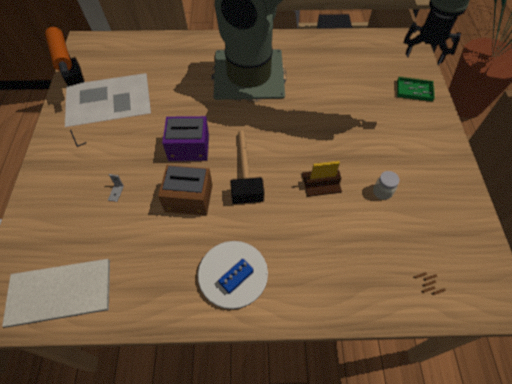

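View pics/top0.png

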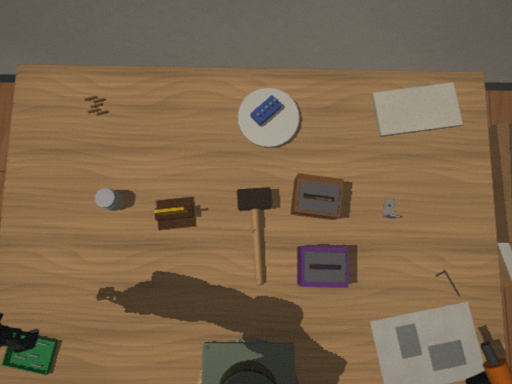

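View pics/wrist0.png

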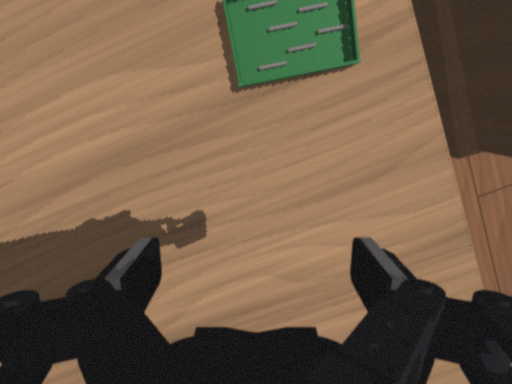

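The scene view shows the panel in its stand at about (323,175), the brown organiser at (187,190) and the purple decoy at (186,138). In the top view they are at (175,212), (318,196) and (325,266). The wrist camera sees only the green tray. Next I measure from the two fixed views.

```bash
cat > h.py <<'E'
from bench import manip, optics
import cv2, numpy as np
def cam(n):
    d=optics.get_image(n); return d["frame"],np.array(d["camera_matrix"]),np.array(d["extrinsics"])
def ray(uv,K,E):
    R,t=E[:3,:3],E[:3,3]; c=-R.T@t
    d=R.T@np.linalg.inv(K)@np.array([uv[0],uv[1],1.0]); return c,d/np.linalg.norm(d)
def onz(uv,K,E,z):
    c,d=ray(uv,K,E); return c+d*(z-c[2])/d[2]
def tri(a,b):
    (c1,d1),(c2,d2)=a,b
    A=np.stack([d1,-d2],1); s=np.linalg.lstsq(A,c2-c1,rcond=None)[0]
    p,q=c1+s[0]*d1,c2+s[1]*d2; return (p+q)/2,np.linalg.norm(p-q)
def proj(p,K,E):
    q=E[:3,:3]@np.array(p)+E[:3,3]; q=K@q; return q[:2]/q[2]
E
python3 - <<'E'
from h import *
for n,(r0,r1,c0,c1) in {"scene":(145,225,150,350),"top":(165,295,140,360)}.items():
    f,K,E=cam(n); 
    h=cv2.cvtColor(f,cv2.COLOR_RGB2HSV)
    m=cv2.inRange(h,(24,150,60),(34,255,255)); k,l,st,ce=cv2.connectedComponentsWithStats(m)
    for i in range(1,k):
        if st[i,4]>20:
            ys,xs=np.where(l==i); r=cv2.minAreaRect(np.c_[xs,ys].astype(np.float32)); print(n,st[i],ce[i],r, cv2.boxPoints(r).round(1).tolist())
    c=cv2.resize(f[r0:r1,c0:c1],None,fx=3.6,fy=3.6,interpolation=cv2.INTER_CUBIC)
    cv2.imwrite(f"pics/{n}_crop.png",c[:,:,::-1])
E
```

```text
(no output)
```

View pics/scene_crop.png

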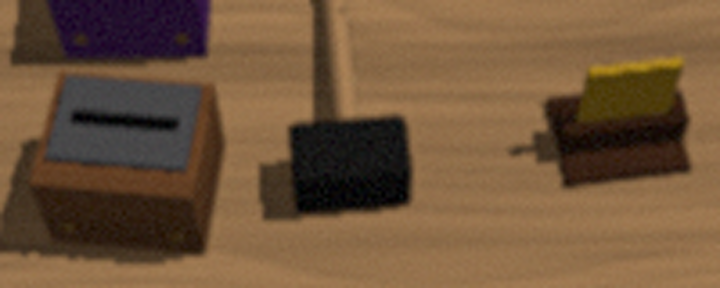

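View pics/top_crop.png

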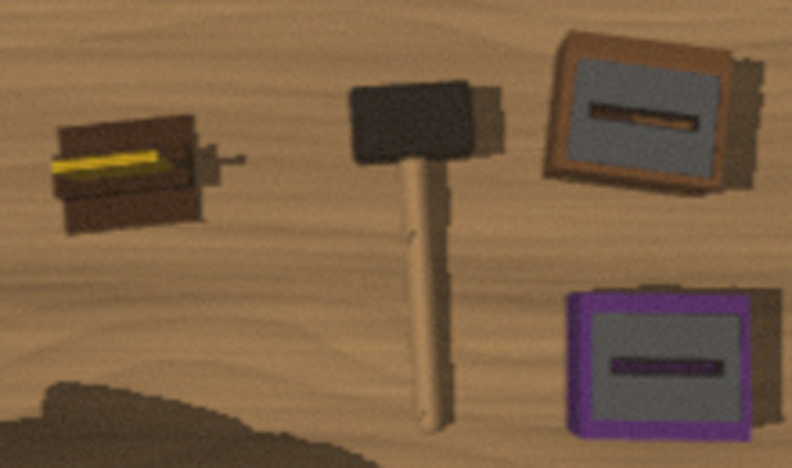

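Run:
```python
from h import *
f,K,E=cam("scene");h=cv2.cvtColor(f,cv2.COLOR_RGB2HSV); print(h[165:182:3,322]);
f,K,E=cam("top");h=cv2.cvtColor(f,cv2.COLOR_RGB2HSV); print(h[205:215,170].tolist()); print(h[196,318],h[184,318], h[198,330])
```

```text
[[ 22 235 112]
 [ 22 242  78]
 [ 22 222  77]
 [ 22 219  77]
 [ 19 196  69]
 [  8 158  42]]
[[10, 129, 73], [12, 135, 68], [16, 135, 83], [22, 215, 127], [22, 212, 176], [22, 208, 164], [22, 196, 91], [24, 205, 76], [21, 214, 75], [16, 160, 67]]
[ 18 101  43] [23 13 78] [ 12 131  68]
```

The crops show the panel tilted slightly one way and the organiser and its slot tilted the other way. I'll measure the panel's top edge, the guide and the slot.

Run:
```python
from h import *
V={}
for n in ("scene","top"):
    f,K,E=cam(n); h=cv2.cvtColor(cv2.GaussianBlur(f,(3,3),0),cv2.COLOR_RGB2HSV)
    m=cv2.inRange(h,(19,170,100),(30,255,255)); k,l,st,ce=cv2.connectedComponentsWithStats(m)
    i=max((i for i in range(1,k) if st[i,4]>5 and 130<ce[i][0]<360 and 130<ce[i][1]<260),key=lambda i:st[i,4])
    ys,xs=np.where(l==i); P=np.c_[xs,ys].astype(np.float32)
    r=cv2.minAreaRect(P); b=cv2.boxPoints(r); print(n,st[i],r)
    # ends by medial line
    w,hh=r[1]; a=np.deg2rad(r[2]); d=np.array([np.cos(a),np.sin(a)]) if w>hh else np.array([-np.sin(a),np.cos(a)])
    if d[0]<0:d=-d
    L=max(w,hh)/2+.5; e=[np.array(r[0])-d*L,np.array(r[0])+d*L]
    if n=="scene": e=e[::-1] # scene right=+y ; top left=+y -> order +y first
    V[n]=(e,K,E); print(np.round(e,1).tolist())
    print([onz(q,K,E,.108).round(4).tolist() for q in e])
for j in (0,1):
    print("tri panel end",tri(ray(V["scene"][0][j],*V["scene"][1:]),ray(V["top"][0][j],*V["top"][1:])))
# grey guide
for n,(r0,r1,c0,c1) in {"scene":(160,195,155,220),"top":(170,222,285,350)}.items():
    f,K,E=cam(n); h=cv2.cvtColor(f,cv2.COLOR_RGB2HSV); 
    m=((h[:,:,1]<60)&(h[:,:,2]>45)).astype(np.uint8); M=np.zeros_like(m);M[r0:r1,c0:c1]=m[r0:r1,c0:c1]
    M=cv2.morphologyEx(M,cv2.MORPH_CLOSE,np.ones((3,3)))
    cs,_=cv2.findContours(M,cv2.RETR_EXTERNAL,cv2.CHAIN_APPROX_NONE); c=max(cs,key=cv2.contourArea)
    hull=cv2.convexHull(c); ap=cv2.approxPolyDP(hull,4,True)[:,0]; print(n,"guide",ap.tolist(),[onz(p,K,E,.101)[:2].round(4).tolist() for p in ap])
    fill=np.zeros_like(M); cv2.drawContours(fill,[hull],-1,1,-1); fill=cv2.erode(fill,np.ones((5,5)))
    s=((fill>0)&((h[:,:,2]<45)|(h[:,:,1]>75))).astype(np.uint8)
    k,l,st,ce=cv2.connectedComponentsWithStats(s); i=1+np.argmax(st[1:,4]); ys,xs=np.where(l==i)
    r=cv2.minAreaRect(np.c_[xs,ys].astype(np.float32)); p=onz(r[0],K,E,.101)
    w,hh=r[1]; a=np.deg2rad(r[2]); d=np.array([np.cos(a),np.sin(a)]) if w>hh else np.array([-np.sin(a),np.cos(a)])
    L=max(w,hh)/2+.5; e=[onz(np.array(r[0])+q*d*L,K,E,.101) for q in (1,-1)]
    print("slot",r,st[i],p.round(4),np.round(e,4).tolist(), "len",np.linalg.norm(e[0]-e[1]),"ang",np.rad2deg(np.arctan2(*(e[0]-e[1])[:2][::-1])))
```

```text
scene [313 161  27   6  78] ((325.9508361816406, 163.4590301513672), (3.259286880493164, 26.2553653717041), 84.80557250976562)
[[339.5, 162.2], [312.4, 164.7]]
[[0.5014, 0.265, 0.108], [0.5085, 0.1838, 0.108]]
top [155 207  29   7 124] ((169.0, 209.5), (4.306830406188965, 28.38090705871582), 83.6598129272461)
[[154.4, 211.1], [183.6, 207.9]]
[[0.4973, 0.2648, 0.108], [0.5073, 0.1848, 0.108]]
tri panel end (array([0.49779466, 0.26620995, 0.10294918]), np.float64(0.00046204374847654976))
tri panel end (array([0.50741867, 0.18457805, 0.10651975]), np.float64(0.0009929547523031656))
scene guide [[205, 170], [200, 191], [163, 188], [170, 166]] [[0.5156, -0.1321], [0.5876, -0.143], [0.5752, -0.2488], [0.4989, -0.236]]
slot ((183.98963928222656, 178.12416076660156), (28.23546600341797, 3.40486478805542), 4.763640880584717) [170 176  29   5  96] [ 0.5428 -0.1916  0.101 ] [[0.5479, -0.1492, 0.101], [0.5376, -0.2341, 0.101]] len 0.08545715498783857 ang 83.05630790663128
top guide [[301, 182], [338, 186], [337, 213], [298, 208]] [[0.5854, -0.1413], [0.5754, -0.2456], [0.4991, -0.2412], [0.5117, -0.1324]]
slot ((318.5304870605469, 197.22560119628906), (29.37479019165039, 3.8651037216186523), 6.34019136428833) [304 194  30   7 102] [ 0.5428 -0.1902  0.101 ] [[0.5386, -0.2325, 0.101], [0.547, -0.1479, 0.101]] len 0.08509253466597692 ang -95.65190133925738
```

Panel top edge: centre about (0.503, 0.225), height about 0.105, yaw about +7°. The two views give slot centres (0.5428, -0.1916) and (0.5428, -0.1902), with a yaw of about -6.3°. I'll move over the panel first.

```bash
cat >> h.py <<'E'
def yaw(R): return np.degrees(np.arctan2(R[1,0],R[0,0]))
def plan(target,yt,rows=5,maxstep=0.045,maxroll=8.0,show=True):
    """rows towards target TCP pos & tool-x yaw (deg). roll about tool z (down): +roll lowers yaw."""
    s=manip.read_state(); p=np.array(s["ee_pos"]); R=np.array(s["orientation"]); y=yaw(R)
    out=[]
    for i in range(rows):
        dy=(yt-y+180)%360-180; roll=np.clip(-dy,-maxroll,maxroll)
        d=np.array(target)-p; n=np.linalg.norm(d); 
        st=d*min(1,maxstep/max(n,1e-9))
        loc=R.T@st
        out.append((np.round(loc/0.05,2).tolist(),round(float(roll),1)))
        p=p+st; a=np.radians(roll); R=R@np.array([[np.cos(a),-np.sin(a),0],[np.sin(a),np.cos(a),0],[0,0,1]]); y=yaw(R)
    if show:
        for o in out: print(o)
        print("predicted end",p.round(4),round(float(y),2))
    return out
def st():
    s=manip.read_state(); print("t",round(s["t"],2),"p",np.round(s["ee_pos"],4),"yaw",round(float(yaw(np.array(s["orientation"]))),2),"z",np.round(np.array(s["orientation"])[:,2],4),"F",np.round(s["ft_force"],2),"T",np.round(s["torque"],2),"op",round(float(s["opening"]),4)); return s
E
python3 - <<'E'
from h import *
s=manip.read_state(); d=optics.get_image("wrist"); E=np.array(d["extrinsics"]); c=-E[:3,:3].T@E[:3,3]; R=np.array(s["orientation"])
print("cam in tool",R.T@(c-s["ee_pos"]), "axis in tool", R.T@E[2,:3])
plan([.503,.225,.26],7,10)
E
```

```text
cam in tool [-0.00048082 -0.06500629 -0.06907647] axis in tool [8.75633155e-04 2.58628911e-01 9.65976356e-01]
([-0.38, 0.81, 0.09], 8.0)
([-0.26, 0.86, 0.09], 8.0)
([-0.14, 0.88, 0.09], 8.0)
([-0.01, 0.9, 0.09], 8.0)
([0.11, 0.89, 0.09], 8.0)
([0.23, 0.86, 0.09], 8.0)
([0.35, 0.82, 0.09], 8.0)
([0.46, 0.77, 0.09], 4.8)
([0.52, 0.73, 0.09], -0.0)
([0.2, 0.27, 0.03], -0.0)
predicted end [0.503 0.225 0.26 ] 7.0
```

>>> arm_command(steps=[-0.38,0.81,0.09,8,1,-0.26,0.86,0.09,8,1,-0.14,0.88,0.09,8,1,0,0.9,0.09,8,1,0.11,0.89,0.09,8,1])

```text
t: 1.1
ee_pos: [0.3699, 0.3663, 0.2803]
orientation: [[0.891, 0.454, -0.001], [0.454, -0.891, 0.004], [0.001, -0.004, -1.0]]
ft_force: [1.7, -0.1, -0.7]
opening: 0.085
```

```bash
python3 -c "
from h import *
st();plan([.503,.225,.26],7,5)"
```

```text
t 1.1 p [0.3699 0.3663 0.2803] yaw 26.98 z [-0.0011  0.0039 -1.    ] F [ 1.71 -0.06 -0.67] T [ 0.03  0.01 -0.01] op 0.085
([0.25, 0.86, 0.09], 8.0)
([0.37, 0.82, 0.09], 8.0)
([0.48, 0.76, 0.09], 4.0)
([0.53, 0.72, 0.09], 0.0)
([0.18, 0.24, 0.03], 0.0)
predicted end [0.503 0.225 0.26 ] 7.0
```

>>> arm_command(steps=[0.25,0.86,0.09,8,1,0.37,0.82,0.09,8,1,0.48,0.76,0.09,4,1,0.53,0.72,0.09,0,1,0.18,0.24,0.03,0,1])

```text
t: 1.6
ee_pos: [0.5085, 0.214, 0.2596]
orientation: [[0.995, 0.097, 0.001], [0.097, -0.995, 0.003], [0.001, -0.003, -1.0]]
ft_force: [-0.6, 0.9, 0.4]
opening: 0.0855
```

```bash
python3 -c "
from h import *
f,K,E=cam('wrist'); cv2.imwrite('pics/w1.png',f[:,:,::-1]); st()
for y in (-.04,.04): print(proj([.503,.225+y,.108],K,E))"
```

```text
t 1.65 p [0.509  0.2133 0.2595] yaw 5.52 z [ 0.0012  0.0027 -1.    ] F [ 1.14 -4.87 -0.06] T [-0.19 -0.02  0.04] op 0.0852
[244.00504819 234.63594156]
[254.28646404 126.54902822]
```

View pics/w1.png

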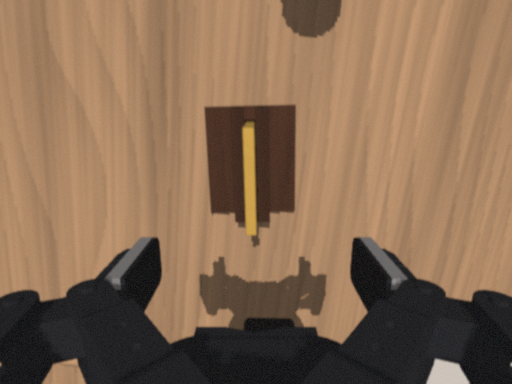

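The wrist view shows the panel's top edge as a yellow strip from (248,122) to (252,234), centred in the stand. I'll measure it here, and again after a short move for the height.

```bash
cat >> h.py <<'E'
def strip(f,K,E,z,vmin=100,roi=None):
    h=cv2.cvtColor(cv2.GaussianBlur(f,(3,3),0),cv2.COLOR_RGB2HSV)
    m=cv2.inRange(h,(17,140,vmin),(32,255,255))
    if roi: M=np.zeros_like(m); M[roi[0]:roi[1],roi[2]:roi[3]]=m[roi[0]:roi[1],roi[2]:roi[3]]; m=M
    k,l,stt,ce=cv2.connectedComponentsWithStats(m); i=1+np.argmax(stt[1:,4]); ys,xs=np.where(l==i)
    y0,y1=ys.min(),ys.max(); top=np.array([xs[ys<y0+8].mean(),y0-.5]); bot=np.array([xs[ys>y1-8].mean(),y1+.5])
    # horizontal offsets of end means -> extrapolate
    d=(bot-top); sl=(xs[ys>y1-8].mean()-xs[ys<y0+8].mean())/(ys[ys>y1-8].mean()-ys[ys<y0+8].mean())
    top[0]-=sl*4; bot[0]+=sl*4
    A,B=onz(top,K,E,z),onz(bot,K,E,z)
    dd=A-B
    print("strip",stt[i],top.round(1),bot.round(1),"A",A.round(4),"B",B.round(4),"mid",((A+B)/2).round(4),"len",np.linalg.norm(dd).round(4),"yaw",(np.degrees(np.arctan2(dd[1],dd[0]))-90).round(2))
    return top,bot
E
python3 -c "
from h import *
f,K,E=cam('wrist')
a=strip(f,K,E,.108);np.savez('w1.npz',a=a,K=K,E=E);st()
plan([.5035,.225,.2],6.5,5)
"
```

```text
strip [ 240  120   16  114 1399] [246.7 119.5] [249.7 233.5] A [0.498  0.2686 0.108 ] B [0.5077 0.1857 0.108 ] mid [0.5028 0.2271 0.108 ] len 0.0834 yaw 6.67
t 1.7 p [0.5075 0.2155 0.2597] yaw 5.63 z [ 5.0e-04  3.8e-03 -1.0e+00] F [ 0.    1.12 -0.54] T [0.03 0.06 0.04] op 0.0851
([-0.05, -0.14, 0.89], -0.9)
([-0.02, -0.05, 0.31], -0.0)
([0.0, 0.0, 0.0], -0.0)
([0.0, 0.0, 0.0], -0.0)
([0.0, 0.0, 0.0], -0.0)
predicted end [0.5035 0.225  0.2   ] 6.5
```

>>> arm_command(steps=[-0.05,-0.14,0.5,-0.9,1,-0.03,-0.05,0.5,0,1,0,0,0.2,0,1,0,0,0,0,1,0,0,0,0,1])

```text
t: 2.2
ee_pos: [0.5013, 0.2281, 0.1995]
orientation: [[0.993, 0.117, 0.002], [0.117, -0.993, 0.006], [0.002, -0.006, -1.0]]
ft_force: [0.4, 0.5, 0.6]
opening: 0.0853
```

```bash
python3 -c "
from h import *
f,K,E=cam('wrist');cv2.imwrite('pics/w2.png',f[:,:,::-1])
b=strip(f,K,E,.108);st(); w=np.load('w1.npz')
for j in (0,1): print(tri(ray(w['a'][j],w['K'],w['E']),ray(b[j],K,E)))
"
```

```text
strip [ 249  145   17  154 2333] [256.2 144.5] [256.6 298.5] A [0.4965 0.2742 0.108 ] B [0.5072 0.1862 0.108 ] mid [0.5019 0.2302 0.108 ] len 0.0886 yaw 6.92
t 2.25 p [0.5014 0.2282 0.1997] yaw 6.73 z [ 0.0019  0.0066 -1.    ] F [-0.15 -0.06 -0.23] T [-0.06 -0.   -0.  ] op 0.0853
(array([0.49715614, 0.26608401, 0.03821551]), np.float64(0.001515483435517453))
(array([0.50756648, 0.18460748, 0.10545625]), np.float64(0.00031095153414240073))
```

View pics/w2.png

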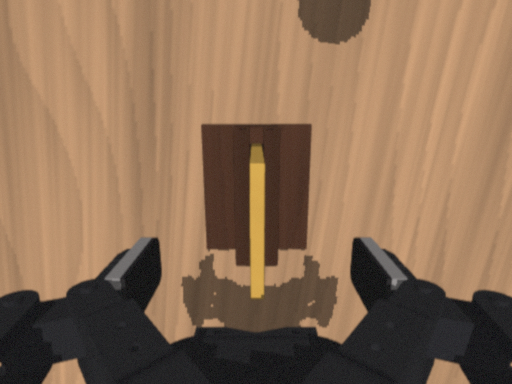

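The second wrist view shows the top edge's true far end at about row 163, since the darker face lies above it, and its near end at (257,298). From both views the near end stands about 0.1055 m high. The panel's centre is then about (0.5027, 0.2253), yaw 6.8°. I'll lower to the grasp.

```bash
python3 -c "
from h import *
plan([.5027,.2255,.140],6.8,5,maxstep=.02)
"
```

```text
([0.01, 0.02, 0.4], -0.1)
([0.01, 0.02, 0.4], -0.0)
([0.01, 0.02, 0.39], -0.0)
([0.0, 0.0, 0.0], -0.0)
([0.0, 0.0, 0.0], -0.0)
predicted end [0.5027 0.2255 0.14  ] 6.8
```

>>> arm_command(steps=[0.01,0.02,0.4,0,1,0.01,0.02,0.4,0,1,0.01,0.02,0.39,0,1,0,0,0,0,1,0,0,0,0,1])

```text
t: 2.75
ee_pos: [0.5054, 0.2269, 0.1438]
orientation: [[0.993, 0.118, 0.009], [0.118, -0.993, 0.01], [0.01, -0.009, -1.0]]
ft_force: [0.1, 0.5, -0.1]
opening: 0.0855
```

```bash
python3 -c "
from h import *
f,K,E=cam('wrist');cv2.imwrite('pics/w3.png',f[:,:,::-1]);st()"
```

```text
t 2.8 p [0.5054 0.2269 0.1439] yaw 6.76 z [ 0.009   0.0101 -0.9999] F [-0.32 -0.6  -0.03] T [-0.02  0.07 -0.04] op 0.0853
```

View pics/w3.png

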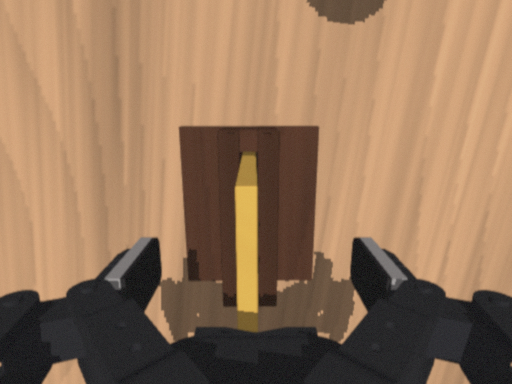

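The wrist picture shows the strip at column 247 against an image centre of 255.5, so the tool is about 2.8 mm too far in +x. I'll correct that, then close gently.

>>> arm_command(steps=[-0.03,0.02,0.04,0,1,-0.03,0.01,0.04,0,1,0,0,0,0,1,0,0,0,0,1,0,0,0,0,1])

```text
t: 3.3
ee_pos: [0.503, 0.2254, 0.1423]
orientation: [[0.993, 0.118, 0.012], [0.118, -0.993, 0.012], [0.013, -0.01, -1.0]]
ft_force: [-0.8, 0.0, -0.6]
opening: 0.0855
```

```bash
python3 -c "
from h import *
f,K,E=cam('wrist');cv2.imwrite('pics/w4.png',f[:,:,::-1]);st()
h=cv2.cvtColor(f,cv2.COLOR_RGB2HSV)
for r in (200,240,280): 
  x=np.where((h[r,:,1]>140)&(h[r,:,2]>120)&(h[r,:,0]>16))[0]; x=x[(x>220)&(x<300)]; print(r,x.min(),x.max())"
```

```text
t 3.35 p [0.503  0.2254 0.1423] yaw 6.77 z [ 0.0122  0.0118 -0.9999] F [-0.04  0.52  0.2 ] T [-0.03 -0.02  0.  ] op 0.0853
200 241 264
240 242 264
280 242 264
```

>>> arm_command(steps=[-0.016,0,0.02,0,0.3,0,0,0,0,-0.3,0,0,0,0,-1,0,0,0,0,-1,0,0,0,0,-1], squeeze=40)

```text
t: 3.85
ee_pos: [0.5022, 0.2253, 0.1412]
orientation: [[0.993, 0.118, 0.012], [0.118, -0.993, 0.012], [0.013, -0.01, -1.0]]
ft_force: [-0.6, -0.3, -0.1]
opening: 0.0121
```

>>> arm_command(steps=[0,0,0,0,-1,0,0,0,0,-1,0,0,0,0,-1,0,0,0,0,-1,0,0,0,0,-1])

```text
t: 4.35
ee_pos: [0.5019, 0.2253, 0.1413]
orientation: [[0.993, 0.118, 0.011], [0.118, -0.993, 0.012], [0.013, -0.01, -1.0]]
ft_force: [-1.3, 0.5, 0.6]
opening: 0.0073
```

```bash
python3 -c "
from h import *
f,K,E=cam('wrist');cv2.imwrite('pics/w5.png',f[:,:,::-1]);st()
plan([.503,.225,.265],6.8,5)"
```

```text
t 4.4 p [0.5019 0.2253 0.1413] yaw 6.76 z [ 0.0114  0.0116 -0.9999] F [-0.87 -0.08  1.58] T [-0.05  0.24 -0.01] op 0.0078
([0.02, -0.01, -0.9], -0.0)
([0.02, -0.01, -0.9], 0.0)
([0.01, -0.0, -0.67], -0.0)
([0.0, 0.0, 0.0], -0.0)
([0.0, 0.0, 0.0], -0.0)
predicted end [0.503 0.225 0.265] 6.8
```

View pics/w5.png

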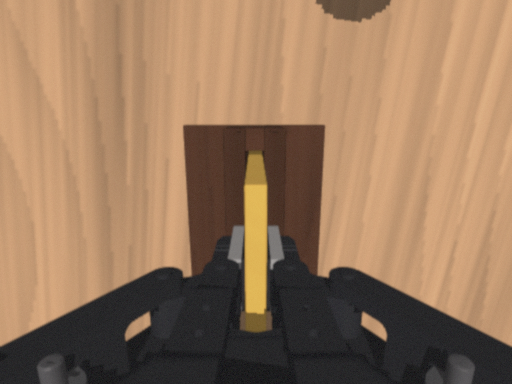

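The fingers hold the panel, opening 7.8 mm, with the strip at columns 245–268 centred between the pads. I'll lift it.

>>> arm_command(steps=[0,0,-0.25,0,-1,0,0,-0.4,0,-1,0.01,0,-0.5,0,-1,0.01,0,-0.6,0,-1,0.01,0,-0.6,0,-1])

```text
t: 4.9
ee_pos: [0.5012, 0.2234, 0.2628]
orientation: [[0.993, 0.117, 0.007], [0.117, -0.993, 0.009], [0.008, -0.008, -1.0]]
ft_force: [0.2, 0.9, -1.2]
opening: 0.0072
```

```bash
python3 -c "
from h import *
f,K,E=cam('scene');cv2.imwrite('pics/s6.png',f[100:220,130:390,::-1].repeat(3,0).repeat(3,1));st()
plan([.5428,-.191,.27],-6.3,12,maxstep=.04)"
```

```text
t 4.95 p [0.5023 0.2237 0.2674] yaw 6.73 z [ 0.0127  0.0117 -0.9999] F [ 1.75 -0.4   7.81] T [ 0.06 -0.13 -0.01] op 0.0076
([-0.02, 0.8, -0.01], 8.0)
([0.1, 0.79, -0.01], 5.0)
([0.16, 0.78, -0.01], 0.0)
([0.16, 0.78, -0.01], 0.0)
([0.16, 0.78, -0.01], 0.0)
([0.16, 0.78, -0.01], -0.0)
([0.16, 0.78, -0.01], -0.0)
([0.16, 0.78, -0.01], -0.0)
([0.16, 0.78, -0.01], -0.0)
([0.16, 0.78, -0.01], -0.0)
([0.07, 0.33, -0.01], -0.0)
([0.0, 0.0, 0.0], -0.0)
predicted end [ 0.5428 -0.191   0.27  ] -6.3
```

View pics/s6.png

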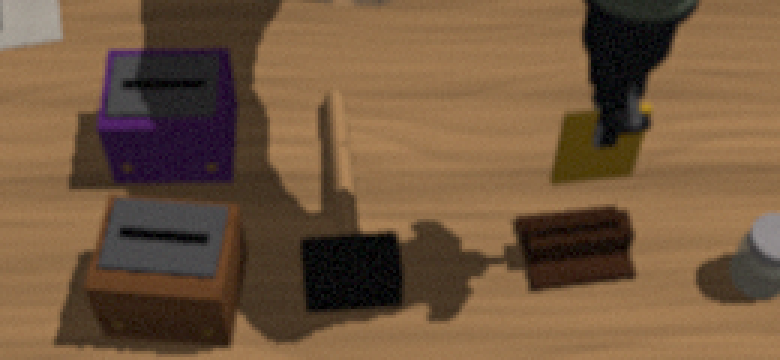

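The panel is out of the stand and held, its lower edge about 33 mm above the plate's height. I'll carry it across in two and a half calls.

>>> arm_command(steps=[0,0.4,-0.02,4,-1,0.05,0.7,-0.02,4,-1,0.1,0.79,-0.02,3,-1,0.14,0.78,-0.02,2,-1,0.16,0.78,-0.01,0,-1])

```text
t: 5.45
ee_pos: [0.52, 0.0481, 0.2745]
orientation: [[0.993, -0.115, 0.018], [-0.115, -0.993, 0.016], [0.016, -0.018, -1.0]]
ft_force: [0.8, -0.6, -0.4]
opening: 0.0076
```

```bash
python3 -c "
from h import *
st()
plan([.5428,-.18,.27],-6.3,8,maxstep=.04)"
```

```text
t 5.45 p [0.52   0.0481 0.2745] yaw -6.61 z [ 0.018   0.0156 -0.9997] F [ 0.81 -0.59 -0.36] T [-0.07 -0.04 -0.01] op 0.0076
([0.17, 0.78, 0.0], -0.3)
([0.17, 0.78, 0.0], -0.0)
([0.17, 0.78, 0.0], -0.0)
([0.17, 0.78, 0.0], -0.0)
([0.17, 0.78, 0.0], -0.0)
([0.12, 0.57, 0.0], -0.0)
([0.0, 0.0, 0.0], -0.0)
([0.0, 0.0, 0.0], -0.0)
predicted end [ 0.5428 -0.18    0.27  ] -6.3
```

>>> arm_command(steps=[0.16,0.75,0,0,-1,0.16,0.75,0.02,0,-1,0.15,0.7,0.02,0,-1,0.13,0.6,0,0,-1,0.1,0.5,0,0,-1])

```text
t: 5.95
ee_pos: [0.5335, -0.1321, 0.2729]
orientation: [[0.992, -0.125, 0.02], [-0.125, -0.992, 0.013], [0.018, -0.016, -1.0]]
ft_force: [-0.3, 0.3, -0.7]
opening: 0.0075
```

```bash
python3 -c "
from h import *
st()
plan([.5428,-.18,.27],-6.3,5,maxstep=.02)"
```

```text
t 5.95 p [ 0.5335 -0.1321  0.2729] yaw -7.21 z [ 0.0201  0.0133 -0.9997] F [-0.26  0.32 -0.74] T [-0.01  0.01 -0.01] op 0.0075
([0.12, 0.38, 0.02], -0.9)
([0.12, 0.38, 0.02], 0.0)
([0.05, 0.17, 0.01], -0.0)
([0.0, 0.0, 0.0], 0.0)
([0.0, 0.0, 0.0], -0.0)
predicted end [ 0.5428 -0.18    0.27  ] -6.3
```

>>> arm_command(steps=[0,0,0,0,-1,0,0,0,0,-1,0,0,0,0,-1,0,0,0,0,-1,0,0,0,0,-1])

```text
t: 6.45
ee_pos: [0.5322, -0.1352, 0.2741]
orientation: [[0.991, -0.132, 0.02], [-0.132, -0.991, 0.012], [0.019, -0.014, -1.0]]
ft_force: [-0.3, 0.7, -0.4]
opening: 0.0075
```

```bash
python3 -c "
from h import *
st()
for n in ('wrist','scene','top'):
  f,K,E=cam(n);cv2.imwrite('pics/%s7.png'%n,f[:,:,::-1]); np.savez(n+'7.npz',f=f,K=K,E=E)
"
```

```text
t 6.45 p [ 0.5322 -0.1352  0.2741] yaw -7.6 z [ 0.0203  0.0118 -0.9997] F [-0.25  0.7  -0.42] T [-0.05  0.03 -0.02] op 0.0075
```

View pics/wrist7.png

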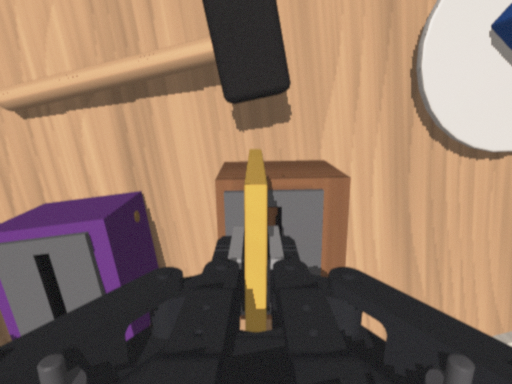

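View pics/scene7.png

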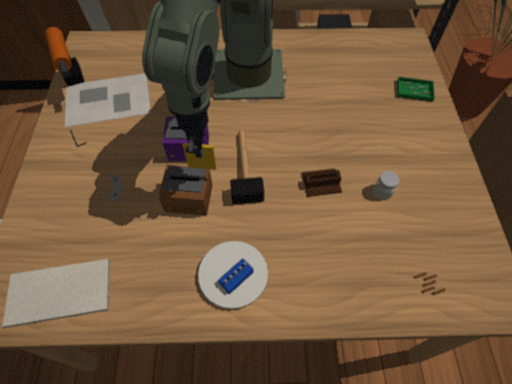

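The wrist view shows the guide between columns 225 and 323, with the slot's far end at about (278,206) just right of the panel. I'll zoom in there for position and yaw.

```bash
python3 -c "
import numpy as np,cv2
w=np.load('wrist7.npz');f=w['f'][150:290,205:365]
cv2.imwrite('pics/w7z.png',cv2.resize(f,None,fx=4,fy=4,interpolation=cv2.INTER_NEAREST)[:,:,::-1])
h=cv2.cvtColor(w['f'],cv2.COLOR_RGB2HSV)
for r in (195,200,205,210,215,220,225,230): print(r,' '.join('%d'%v for v in w['f'][r,268:292].sum(1)))
"
```

```text
195 209 182 196 189 205 289 329 342 338 327 337 340 339 343 342 337 343 342 337 340 343 338 337 336
200 204 189 195 192 190 201 266 275 296 328 340 333 330 341 336 347 340 335 332 337 334 339 340 335
205 193 178 195 184 188 187 179 174 210 278 315 329 326 316 339 338 342 337 347 340 342 341 332 333
210 188 180 186 179 186 176 167 161 164 116 78 80 87 181 299 342 336 338 334 343 336 332 336 336
215 183 180 195 192 170 182 176 156 130 91 73 87 95 190 305 328 338 339 336 346 332 330 339 343
220 174 184 176 187 186 178 153 119 99 108 64 86 93 193 300 335 347 330 336 338 330 338 339 340
225 200 205 206 216 207 216 239 225 220 200 140 82 75 160 275 328 341 342 339 338 331 346 335 338
230 234 249 252 244 246 283 349 375 372 370 336 199 86 107 170 236 318 339 332 339 342 341 343 341
```

View pics/w7z.png

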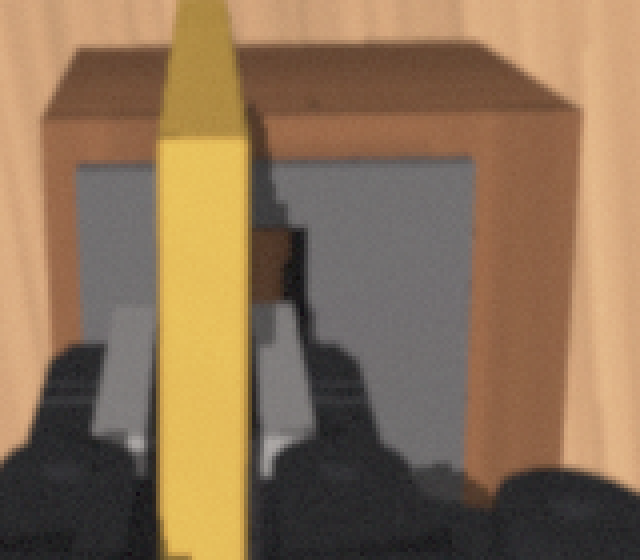

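```bash
python3 -c "
from h import *
w=np.load('wrist7.npz');K,E=w['K'],w['E']
def L(a,b,z,n):
  A,B=onz(a,K,E,z),onz(b,K,E,z); d=A-B; print(n,A.round(4),B.round(4),'yaw',(np.degrees(np.arctan2(d[1],d[0]))-90).round(2)); return A,B
ga=L((323.75,189.5),(321.2,270),.101,'guide R'); gb=L((224.2,190.7),(225.5,235),.101,'guide L')
L((349.5,177),(345.5,266),.095,'org R'); L((215.7,179.5),(218,235),.095,'org L')
s=onz((281.7,207.5),K,E,.101); print('slot far right corner',s)
u=ga[0]-gb[0]; print('guide far edge width',np.linalg.norm(u),'dir',np.degrees(np.arctan2(u[1],u[0])))
# slot along guide-axis
ux=u/np.linalg.norm(u); m=(ga[0]+gb[0])/2; print('slot right edge offset from guide centre',(s-m)@ux)
# yaw from top view
w=np.load('top7.npz'); cv2.imwrite('pics/top7z.png',cv2.resize(w['f'][150:240,270:370],None,fx=6,fy=6)[:,:,::-1])
"
```

```text
guide R [ 0.5899 -0.14    0.101 ] [ 0.5821 -0.2101  0.101 ] yaw -6.33
guide L [ 0.5114 -0.1302  0.101 ] [ 0.5066 -0.1673  0.101 ] yaw -7.34
org R [ 0.6127 -0.1342  0.095 ] [ 0.6045 -0.2127  0.095 ] yaw -5.95
org L [ 0.5054 -0.1215  0.095 ] [ 0.4996 -0.1688  0.095 ] yaw -7.02
slot far right corner [ 0.55499867 -0.15027088  0.101     ]
guide far edge width 0.07907942337887046 dir -7.147858446316245
slot right edge offset from guide centre 0.006218374934808538
```

```bash
python3 -c "
from h import *
w=np.load('wrist7.npz');K,E,f=w['K'],w['E'],w['f']
s=st();R=np.array(s['orientation']);p=np.array(s['ee_pos'])
h=cv2.cvtColor(f,cv2.COLOR_RGB2HSV)
for r in (140,145,148,150,152,155,165,175,182,184,186,190,215,250,300,310,320): 
  x=np.where((h[r,:,1]>140)&(h[r,:,0]>19)&(h[r,:,0]<30))[0]; x=x[(x>235)&(x<275)]; print(r,(x.min(),x.max(),h[r,255,2]) if len(x) else None)
def pt(uv,zt):
  c,d=ray(uv,K,E); c=R.T@(c-p); d=R.T@d; return c+d*(zt-c[2])/d[2]
for zt,uv in ((.0333,(256,184)),(.1333,(256,150)),(.0333,(256.5,312))): print(zt,uv,pt(uv,zt).round(4))
"
```

```text
t 6.6 p [ 0.5323 -0.1355  0.274 ] yaw -7.61 z [ 0.0203  0.0117 -0.9997] F [ 0.01 -0.75 -0.72] T [-0.03  0.02  0.02] op 0.0076
140 None
145 None
148 None
150 (np.int64(252), np.int64(258), np.uint8(173))
152 (np.int64(250), np.int64(260), np.uint8(173))
155 (np.int64(250), np.int64(261), np.uint8(174))
165 (np.int64(248), np.int64(262), np.uint8(176))
175 (np.int64(247), np.int64(263), np.uint8(174))
182 (np.int64(245), np.int64(266), np.uint8(176))
184 (np.int64(245), np.int64(266), np.uint8(205))
186 (np.int64(245), np.int64(266), np.uint8(232))
190 (np.int64(245), np.int64(266), np.uint8(232))
215 (np.int64(245), np.int64(266), np.uint8(230))
250 (np.int64(244), np.int64(266), np.uint8(229))
300 (np.int64(245), np.int64(266), np.uint8(221))
310 (np.int64(246), np.int64(265), np.uint8(128))
320 (np.int64(247), np.int64(264), np.uint8(126))
0.0333 (256, 184) [ 0.0002 -0.0398  0.0333]
0.1333 (256, 150) [ 0.0005 -0.0376  0.1333]
0.0333 (256.5, 312) [0.0005 0.0095 0.0333]
```

View pics/top7z.png

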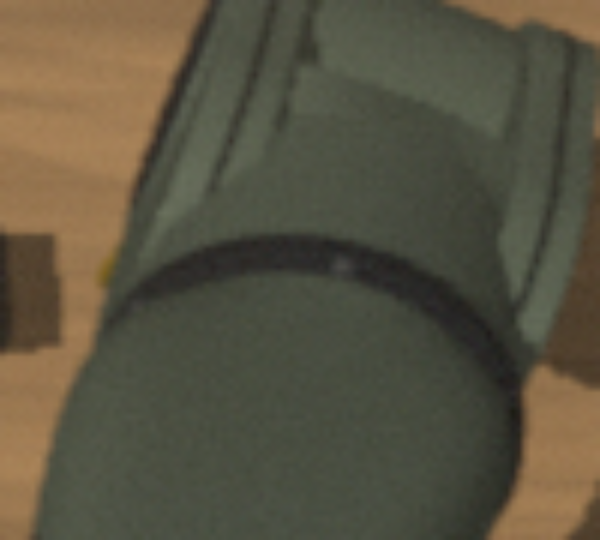

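Held-panel geometry in the tool frame: it is centred in x, and its lower edge is centred about 2.4 mm along tool +y at 133 mm depth. Yaw is within 1° of the slot. Slot centre from three cameras: (0.5432, -0.1917) ±1 mm, yaw about -6.7°. I'll move over it.

```bash
cat >> h.py <<'E'
BT=np.array([.0004,.0024,.1333])
def bottom():
    s=manip.read_state();R=np.array(s['orientation']);p=np.array(s['ee_pos']);b=p+R@BT
    ux=np.array([np.cos(np.radians(-6.7)),np.sin(np.radians(-6.7))]);uy=np.array([-ux[1],ux[0]])
    d=b[:2]-np.array([.5432,-.1917]); print("bottom",b.round(4),"rel slot x,y mm",(d@ux*1e3).round(2),(d@uy*1e3).round(2),"above plate mm",((b[2]-.101)*1e3).round(2)); return b
def go(b,yt=-6.7,rows=5,maxstep=.02):
    s=manip.read_state();R=np.array(s['orientation']); plan(np.array(b)-R@BT,yt,rows,maxstep)
E
python3 -c "
from h import *
bottom();go([.5432,-.1917,.125],maxstep=.025)"
```

```text
bottom [ 0.5351 -0.1363  0.1407] rel slot x,y mm -14.54 54.03 above plate mm 39.7
([0.13, 0.46, 0.13], -0.9)
([0.12, 0.47, 0.13], 0.0)
([0.04, 0.15, 0.04], -0.0)
([0.0, 0.0, 0.0], 0.0)
([0.0, 0.0, 0.0], -0.0)
predicted end [ 0.5404 -0.1908  0.2583] -6.7
```

>>> arm_command(steps=[0.07,0.25,0.05,-0.5,-1,0.1,0.35,0.1,-0.4,-1,0.08,0.3,0.1,0,-1,0.04,0.15,0.05,0,-1,0,0.03,0,0,-1])

```text
t: 7.1
ee_pos: [0.5409, -0.195, 0.2572]
orientation: [[0.993, -0.115, 0.02], [-0.115, -0.993, 0.011], [0.019, -0.013, -1.0]]
ft_force: [-0.2, 0.1, -0.9]
opening: 0.008
```

>>> arm_command(steps=[0,0,0,0,-1,0,0,0,0,-1,0,0,0,0,-1,0,0,0,0,-1,0,0,0,0,-1])

```text
t: 7.6
ee_pos: [0.5411, -0.1935, 0.2576]
orientation: [[0.993, -0.113, 0.02], [-0.114, -0.993, 0.012], [0.019, -0.014, -1.0]]
ft_force: [0.6, -0.7, -1.0]
opening: 0.0076
```

```bash
python3 -c "
from h import *
st();bottom();go([.5432,-.1917,.11],maxstep=.01)
for n,(a,b,c,d) in {'wrist':(140,290,180,380),'scene':(130,220,140,260)}.items():
  f,K,E=cam(n);cv2.imwrite('pics/%s8.png'%n,cv2.resize(f[a:b,c:d],None,fx=4,fy=4)[:,:,::-1]); np.savez(n+'8.npz',f=f,K=K,E=E)"
```

```text
t 7.6 p [ 0.5411 -0.1935  0.2576] yaw -6.52 z [ 0.0204  0.0121 -0.9997] F [ 0.56 -0.69 -0.97] T [-0.01  0.09 -0.02] op 0.0076
bottom [ 0.5439 -0.1943  0.1243] rel slot x,y mm 1.03 -2.54 above plate mm 23.29
([-0.02, -0.03, 0.2], 0.2)
([-0.01, -0.01, 0.09], -0.0)
([0.0, 0.0, 0.0], 0.0)
([0.0, 0.0, 0.0], -0.0)
([0.0, 0.0, 0.0], -0.0)
predicted end [ 0.5403 -0.1909  0.2433] -6.7
```

View pics/wrist8.png

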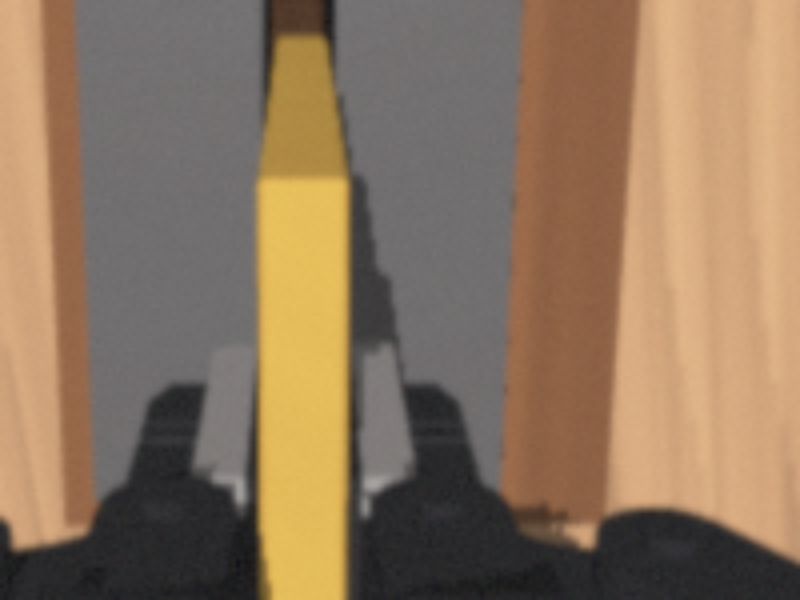

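View pics/scene8.png

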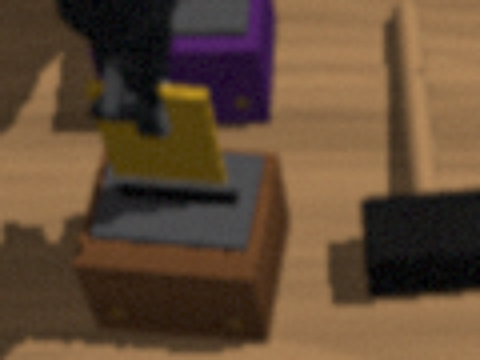

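The wrist view shows the panel's lower edge (zoomed columns 275–330) lying within the slot's mouth (262–335), in line with it. I'll refine the relative offset from this one picture.

```bash
python3 -c "
from h import *
w=np.load('wrist8.npz');K,E,f=w['K'],w['E'],w['f']
s=st();R=np.array(s['orientation']);p=np.array(s['ee_pos'])
cv2.imwrite('pics/w8z.png',cv2.resize(f[85:185,205:305],None,fx=6,fy=6,interpolation=cv2.INTER_NEAREST)[:,:,::-1])
for r in (95,100,105,110,115,120,125,130,135,140,145): print(r,' '.join('%d'%v for v in f[r,238:272].sum(1)))
print('col255',f[90:160,254:258].sum(2).mean(1).round().tolist())
for r in (150,155): print(r,' '.join('%d'%v for v in f[r,240:275,2]))
"
```

```text
t 7.7 p [ 0.5411 -0.1936  0.2575] yaw -6.53 z [ 0.0204  0.0121 -0.9997] F [ 0.91  0.25 -1.05] T [-0.01  0.01 -0.01] op 0.0078
95 500 476 480 478 470 470 468 463 471 470 489 485 478 485 494 508 495 490 483 488 482 478 467 472 461 463 465 482 466 449 461 477 479 480
100 492 494 485 475 478 464 475 469 470 468 485 481 481 482 491 494 496 497 498 489 478 480 476 472 472 464 470 470 463 460 456 464 473 474
105 463 464 457 445 445 443 438 438 432 436 422 428 440 456 464 473 476 473 468 457 462 458 459 457 453 446 441 460 452 445 435 444 449 457
110 350 346 343 338 349 348 343 343 347 344 344 344 348 341 339 347 341 339 343 346 339 345 339 344 334 344 343 342 341 345 341 332 333 342
115 317 327 319 317 318 309 323 317 321 321 324 315 326 321 319 325 321 319 320 323 317 317 318 315 312 318 322 313 324 320 318 322 315 322
120 348 339 345 350 350 348 348 345 349 349 342 346 343 351 348 339 340 343 343 345 345 345 339 340 339 349 347 343 339 351 339 354 352 342
125 346 352 353 346 348 349 351 345 345 352 346 349 356 353 354 345 347 347 351 351 353 343 348 348 347 354 348 347 350 351 348 348 345
[... 608 characters left out ...]
0, 492.0, 493.0, 494.0, 490.0, 495.0, 493.0, 492.0, 490.0, 491.0, 468.0, 417.0, 355.0, 341.0, 338.0, 342.0, 342.0, 343.0, 331.0, 325.0, 321.0, 312.0, 308.0, 306.0, 324.0, 343.0, 348.0, 346.0, 349.0, 348.0, 349.0, 348.0, 345.0, 345.0, 347.0, 347.0, 342.0, 342.0, 344.0, 344.0, 340.0, 309.0, 236.0, 154.0, 154.0, 178.0, 186.0, 187.0, 185.0, 179.0, 185.0, 188.0, 194.0, 246.0, 317.0, 360.0, 375.0, 375.0, 373.0, 374.0, 374.0, 375.0, 376.0, 378.0, 378.0]
150 116 117 117 115 109 91 54 37 44 55 64 65 66 67 65 60 64 63 65 65 59 49 39 64 107 115 113 111 112 113 114 112 116 113 114
155 113 114 113 113 113 88 51 38 46 64 66 66 67 68 66 68 66 66 68 66 63 63 49 70 102 111 113 113 111 115 114 112 112 109 112
```

View pics/w8z.png

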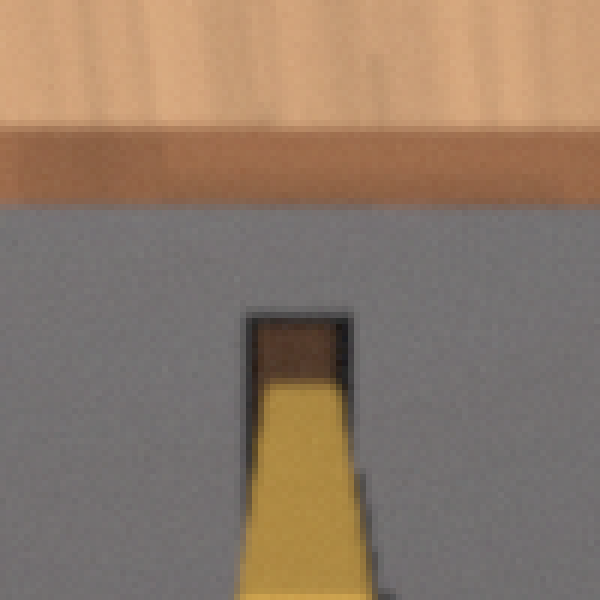

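```bash
python3 -c "
from h import *
w=np.load('wrist8.npz');K,E,f=w['K'],w['E'],w['f']
a=onz((245.8,137.8),K,E,.101);b=onz((263.6,137.8),K,E,.101);a2=onz((245.9,147),K,E,.101);b2=onz((263.4,147),K,E,.101)
print(a,b,'w',np.linalg.norm(a-b))
t=np.radians(-6.7);ux=np.array([np.cos(t),np.sin(t)]);uy=np.array([-ux[1],ux[0]])
m=(a+b)[:2]/2-.0435*uy; print('slot centre',m)
z=.1243
q=onz((248.7+.3,148.7),K,E,z);r=onz((262.0,148.7),K,E,z);mm=(q+r)[:2]/2-.04*uy; print('panel bottom',q,r,'w',np.linalg.norm(q-r),mm)
d=mm-m; print('rel mm',d@ux*1e3,d@uy*1e3); bottom()
"
```

```text
[ 0.5424788  -0.14840658  0.101     ] [ 0.55502092 -0.14985739  0.101     ] w 0.012625752634020136
slot centre [ 0.54367468 -0.1923349 ]
panel bottom [ 0.54415189 -0.15363089  0.1243    ] [ 0.55243902 -0.15459505  0.1243    ] w 0.008343024848437334 [ 0.54362863 -0.1938398 ]
rel mm 0.1298394852740383 -1.4999874559768431
bottom [ 0.5439 -0.1944  0.1242] rel slot x,y mm 1.01 -2.64 above plate mm 23.25
```

Relative offset from the picture is +0.1 mm in x and -1.5 mm in y. I'll centre the panel and come down to about 4 mm above the plate.

```bash
sed -i 's/\[.5432,-.1917\]/[.54395,-.1929]/' h.py; python3 -c "
from h import *
bottom();go([.54395,-.1929,.105],maxstep=.006)"
```

```text
bottom [ 0.5439 -0.1944  0.1242] rel slot x,y mm 0.12 -1.54 above plate mm 23.25
([-0.0, -0.01, 0.12], 0.2)
([-0.0, -0.01, 0.12], -0.0)
([-0.0, -0.01, 0.12], 0.0)
([-0.0, -0.0, 0.03], -0.0)
([0.0, 0.0, 0.0], -0.0)
predicted end [ 0.5411 -0.1921  0.2383] -6.7
```

>>> arm_command(steps=[0,-0.01,0.1,0.2,-1,0,-0.01,0.1,0,-1,0,-0.01,0.1,0,-1,0,0,0.07,0,-1,0,0,0,0,-1])

```text
t: 8.2
ee_pos: [0.5415, -0.1915, 0.237]
orientation: [[0.993, -0.117, 0.02], [-0.117, -0.993, 0.012], [0.018, -0.015, -1.0]]
ft_force: [-0.6, -0.1, -1.0]
opening: 0.0078
```

```bash
python3 -c "
from h import *
st();bottom()
f,K,E=cam('wrist');cv2.imwrite('pics/w9.png',cv2.resize(f[90:210,195:315],None,fx=5,fy=5,interpolation=cv2.INTER_NEAREST)[:,:,::-1])
go([.54395,-.1929,.099],maxstep=.003)"
```

```text
t 8.2 p [ 0.5415 -0.1915  0.237 ] yaw -6.74 z [ 0.0198  0.0124 -0.9997] F [-0.6  -0.09 -1.01] T [-0.03 -0.03  0.02] op 0.0078
bottom [ 0.5443 -0.1923  0.1037] rel slot x,y mm 0.27 0.62 above plate mm 2.71
([-0.01, 0.01, 0.06], -0.0)
([-0.0, 0.01, 0.04], 0.0)
([0.0, 0.0, 0.0], -0.0)
([0.0, 0.0, 0.0], 0.0)
([0.0, 0.0, 0.0], -0.0)
predicted end [ 0.5412 -0.1921  0.2323] -6.7
```

View pics/w9.png

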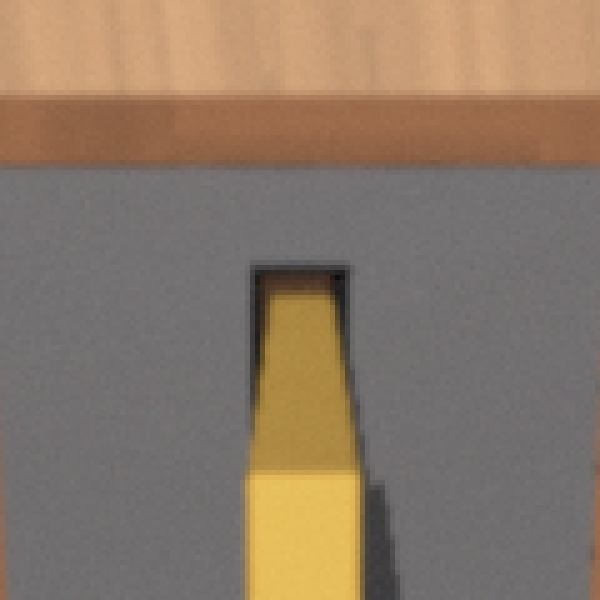

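The panel's lower edge (zoomed columns 268–333) sits in the middle of the slot's mouth (252–350), with about 3 mm to the far end. Now I go down slowly, feeling for contact.

>>> arm_command(steps=[-0.005,0.005,0.04,0,-1,0,0,0.04,0,-1,0,0,0.04,0,-1,0,0,0.04,0,-1,0,0,0.02,0,-1])

```text
t: 8.75
ee_pos: [0.5416, -0.1919, 0.2279]
orientation: [[0.993, -0.117, 0.021], [-0.117, -0.993, 0.012], [0.019, -0.014, -1.0]]
ft_force: [-0.8, -0.1, -0.3]
opening: 0.0077
```

```bash
python3 -c "
from h import *
st();bottom()"
```

```text
t 8.75 p [ 0.5416 -0.1919  0.2279] yaw -6.74 z [ 0.0207  0.012  -0.9997] F [-0.77 -0.12 -0.28] T [-0.03 -0.01 -0.06] op 0.0077
bottom [ 0.5445 -0.1927  0.0946] rel slot x,y mm 0.51 0.27 above plate mm -6.39
```

The lower edge is 6.4 mm into the slot with under 1 N. I'll go on down to the lip.

>>> arm_command(steps=[-0.004,0.001,0.04,0,-1,-0.004,0.001,0.04,0,-1,-0.002,0.001,0.04,0,-1,-0.002,0.001,0.04,0,-1,-0.002,0.001,0.04,0,-1])

```text
t: 9.25
ee_pos: [0.541, -0.192, 0.2176]
orientation: [[0.993, -0.117, 0.021], [-0.118, -0.993, 0.012], [0.019, -0.014, -1.0]]
ft_force: [-0.7, 0.0, 3.9]
opening: 0.0074
```

```bash
python3 -c "
from h import *
st();bottom()"
```

```text
t 9.25 p [ 0.541  -0.192   0.2176] yaw -6.75 z [ 0.021   0.0118 -0.9997] F [-0.65  0.04  3.91] T [ 0.12  0.33 -0.08] op 0.0074
bottom [ 0.5439 -0.1929  0.0843] rel slot x,y mm -0.06 -0.0 above plate mm -16.68
```

At 16.7 mm deep the force is 3.9 N, which matches the rubber lip. I'll keep pushing gently.

>>> arm_command(steps=[-0.001,0,0.06,0,-1,-0.001,0.001,0.06,0,-1,-0.001,0.001,0.06,0,-1,-0.001,0.001,0.06,0,-1,-0.001,0.001,0.06,0,-1])

```text
t: 9.75
ee_pos: [0.5412, -0.1921, 0.2015]
orientation: [[0.993, -0.117, 0.022], [-0.118, -0.993, 0.012], [0.02, -0.014, -1.0]]
ft_force: [-0.4, -0.1, 3.8]
opening: 0.0075
```

```bash
python3 -c "
from h import *
st();bottom()
f,K,E=cam('wrist');cv2.imwrite('pics/w10.png',f[:,:,::-1])"
```

```text
t 9.75 p [ 0.5412 -0.1921  0.2015] yaw -6.75 z [ 0.0216  0.0116 -0.9997] F [-0.41 -0.14  3.78] T [0.03 0.32 0.02] op 0.0075
bottom [ 0.5442 -0.193   0.0682] rel slot x,y mm 0.22 -0.05 above plate mm -32.79
```

View pics/w10.png

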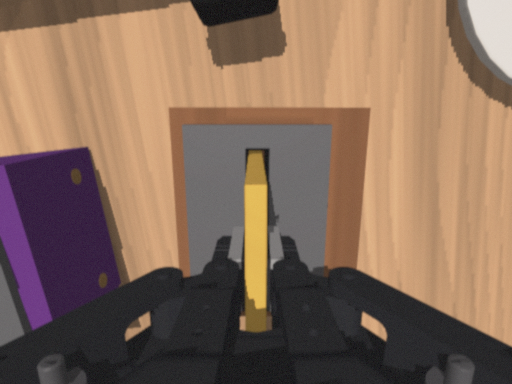

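The panel is well into the slot, 33 mm deep at a steady 3.8 N, its lower end at (256,150). I'll go down until the fingertips are about 7 mm above the plate.

>>> arm_command(steps=[-0.002,0.001,0.07,0,-1,-0.002,0.001,0.07,0,-1,-0.002,0.001,0.07,0,-1,-0.002,0.001,0.06,0,-1,-0.002,0.001,0.06,0,-1])

```text
t: 10.3
ee_pos: [0.5413, -0.1922, 0.1835]
orientation: [[0.993, -0.117, 0.023], [-0.118, -0.993, 0.011], [0.021, -0.014, -1.0]]
ft_force: [-0.4, 0.3, 4.6]
opening: 0.0077
```

```bash
python3 -c "
from h import *
st();bottom()"
```

```text
t 10.3 p [ 0.5413 -0.1922  0.1835] yaw -6.75 z [ 0.0225  0.0113 -0.9997] F [-0.42  0.27  4.65] T [0.02 0.01 0.02] op 0.0077
bottom [ 0.5444 -0.1931  0.0502] rel slot x,y mm 0.52 -0.13 above plate mm -50.83
```

The panel is 51 mm deep and the lip holds it. I'll open, then raise clear of the top edge.

>>> arm_command(steps=[0,0,0,0,-0.5,0,0,0,0,0,0,0,0,0,0,0,0,0,0,0,0,0,0,0,0])

```text
t: 10.8
ee_pos: [0.541, -0.192, 0.1826]
orientation: [[0.993, -0.117, 0.021], [-0.117, -0.993, 0.012], [0.019, -0.014, -1.0]]
ft_force: [0.2, 0.2, 0.1]
opening: 0.0426
```

```bash
python3 -c "
from h import *
st()
f,K,E=cam('wrist');cv2.imwrite('pics/w11.png',f[:,:,::-1])"
```

```text
t 10.8 p [ 0.541  -0.192   0.1826] yaw -6.75 z [ 0.021   0.0119 -0.9997] F [0.17 0.17 0.06] T [-0.01  0.03 -0.02] op 0.0426
```

View pics/w11.png

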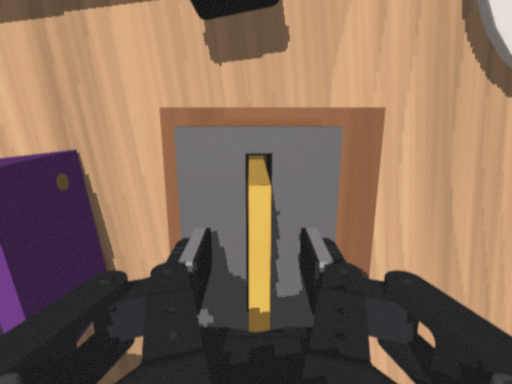

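The panel stands free in the slot between the open fingers, its top strip at columns 247–271. I'll raise by 56 mm, then shut the fingers above it.

>>> arm_command(steps=[0,0,-0.15,0,0,0.005,0,-0.25,0,0,0.005,0,-0.3,0,0,0.005,0,-0.25,0,0,0,0,-0.15,0,0])

```text
t: 11.35
ee_pos: [0.5404, -0.1928, 0.2424]
orientation: [[0.993, -0.117, 0.021], [-0.118, -0.993, 0.012], [0.02, -0.014, -1.0]]
ft_force: [-0.4, -0.5, -0.6]
opening: 0.0426
```

>>> arm_command(steps=[0,0,-0.05,0,-1,0,0,0,0,-1,0,0,0,0,-1,0,0,0,0,-1,0,0,0,0,-1])

```text
t: 11.85
ee_pos: [0.5403, -0.1928, 0.2458]
orientation: [[0.993, -0.117, 0.022], [-0.118, -0.993, 0.012], [0.02, -0.014, -1.0]]
ft_force: [0.3, 1.0, -0.5]
opening: -0.0001
```

```bash
python3 -c "
from h import *
st()
for n in ('wrist','scene'):
  f,K,E=cam(n);cv2.imwrite('pics/%s12.png'%n,(f if n=='wrist' else cv2.resize(f[130:220,140:260],None,fx=5,fy=5))[:,:,::-1]); np.savez(n+'12.npz',f=f,K=K,E=E)"
```

```text
t 11.85 p [ 0.5403 -0.1928  0.2458] yaw -6.76 z [ 0.0219  0.0115 -0.9997] F [ 0.27  1.02 -0.51] T [-0.    0.03 -0.01] op -0.0001
```

View pics/wrist12.png

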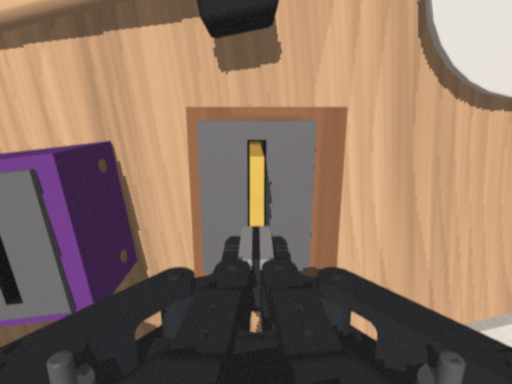

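View pics/scene12.png

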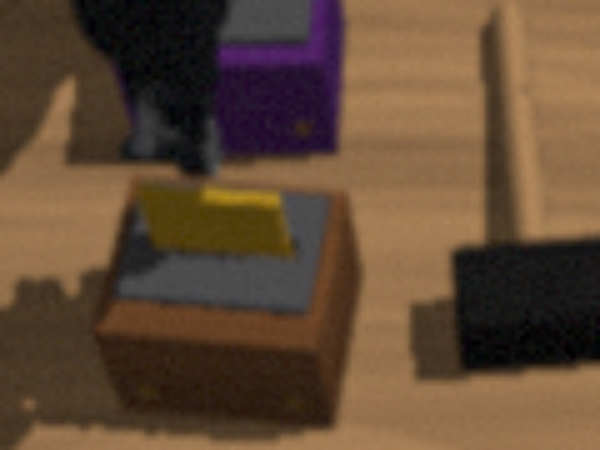

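The fingers are shut over the middle of the panel, whose strip shows at columns 249–266. The scene view shows it standing upright in the slot. I'll check the alignment and plan the push.

```bash
python3 -c "
from h import *
w=np.load('wrist12.npz');K,E,f=w['K'],w['E'],w['f']
s=st();R=np.array(s['orientation']);p=np.array(s['ee_pos'])
h=cv2.cvtColor(f,cv2.COLOR_RGB2HSV)
for r in (145,150,155,160,170,190,215): 
  x=np.where((h[r,:,1]>140)&(h[r,:,0]>19)&(h[r,:,0]<30))[0]; x=x[(x>235)&(x<285)]; print(r,(x.min(),x.max(),h[r,257,2]) if len(x) else None)
A=onz((257.5,157),K,E,.150);B=onz((257.5,215),K,E,.150); print(A,B)
print('tip',p+R@[0,0,.073])
"
```

```text
t 11.95 p [ 0.5404 -0.1928  0.2459] yaw -6.75 z [ 0.022   0.0115 -0.9997] F [ 0.82 -0.25 -0.06] T [ 0.03  0.1  -0.02] op 0.0
145 (np.int64(249), np.int64(259), np.uint8(169))
150 (np.int64(249), np.int64(262), np.uint8(178))
155 (np.int64(249), np.int64(263), np.uint8(184))
160 (np.int64(249), np.int64(264), np.uint8(233))
170 (np.int64(249), np.int64(264), np.uint8(234))
190 (np.int64(249), np.int64(264), np.uint8(232))
215 (np.int64(249), np.int64(263), np.uint8(232))
[ 0.54818217 -0.15349713  0.15      ] [ 0.54445933 -0.185428    0.15      ]
tip [ 0.54196086 -0.1919585   0.17291549]
```

>>> arm_command(steps=[0.01,0.01,0.08,0,-1,0.01,0.01,0.1,0,-1,0.005,0,0.1,0,-1,0,0,0.06,0,-1,0,0,0.04,0,-1])

```text
t: 12.45
ee_pos: [0.5419, -0.1938, 0.2247]
orientation: [[0.993, -0.117, 0.021], [-0.118, -0.993, 0.012], [0.02, -0.014, -1.0]]
ft_force: [0.9, -0.9, -0.4]
opening: -0.0001
```

```bash
python3 -c "
from h import *
s=st();print('tip',np.array(s['ee_pos'])+np.array(s['orientation'])@[0,0,.073])"
```

```text
t 12.45 p [ 0.5419 -0.1938  0.2247] yaw -6.76 z [ 0.0212  0.0117 -0.9997] F [ 0.91 -0.94 -0.35] T [0.04 0.04 0.02] op -0.0001
tip [ 0.54344293 -0.19297604  0.15173465]
```

Aligned, with the tip at (0.5434, -0.1930) about 2 mm above the edge. Pushing in small steps.

>>> arm_command(steps=[0,0,0.04,0,-1,-0.001,0.001,0.05,0,-1,-0.001,0.001,0.05,0,-1,-0.001,0.001,0.05,0,-1,-0.001,0.001,0.05,0,-1])

```text
t: 12.95
ee_pos: [0.5421, -0.1941, 0.2124]
orientation: [[0.993, -0.117, 0.022], [-0.118, -0.993, 0.011], [0.021, -0.014, -1.0]]
ft_force: [-1.6, 0.2, 3.4]
opening: -0.0003
```

>>> arm_command(steps=[-0.001,0.001,0.06,0,-1,-0.001,0.001,0.06,0,-1,-0.001,0.001,0.06,0,-1,-0.001,0.001,0.06,0,-1,-0.001,0.001,0.06,0,-1])

```text
t: 13.45
ee_pos: [0.5421, -0.1941, 0.1961]
orientation: [[0.993, -0.117, 0.022], [-0.118, -0.993, 0.011], [0.021, -0.014, -1.0]]
ft_force: [-1.7, -0.0, 3.9]
opening: -0.0001
```

```bash
python3 -c "
from h import *
s=st();print('tip',np.array(s['ee_pos'])+np.array(s['orientation'])@[0,0,.073])
for n in ('wrist','scene'):
  f,K,E=cam(n);cv2.imwrite('pics/%s13.png'%n,(f if n=='wrist' else cv2.resize(f[130:220,140:260],None,fx=5,fy=5))[:,:,::-1])"
```

```text
t 13.45 p [ 0.5421 -0.1941  0.1961] yaw -6.76 z [ 0.0222  0.0112 -0.9997] F [-1.72 -0.    3.92] T [0.05 0.29 0.01] op -0.0001
tip [ 0.54373426 -0.19328907  0.12309989]
```

View pics/wrist13.png

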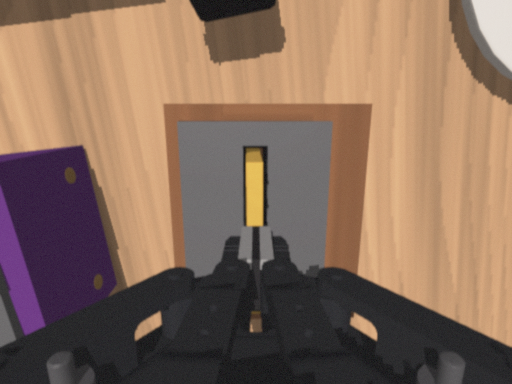

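View pics/scene13.png

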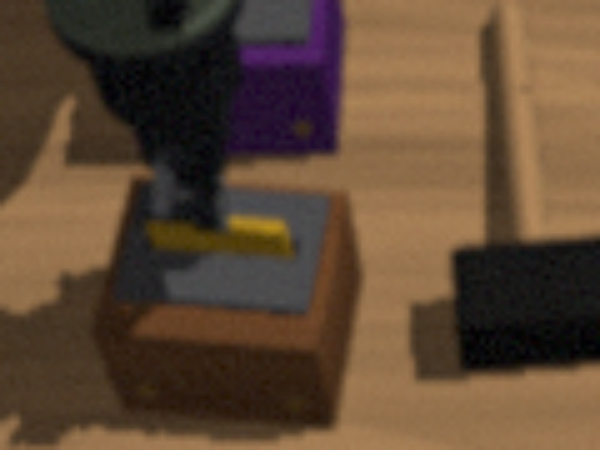

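Both views show the panel going down evenly with the fingertips on its middle, at about 4 N. 17 mm remain, and I'll slow down towards the floor.

>>> arm_command(steps=[-0.001,0.001,0.05,0,-1,-0.001,0.001,0.05,0,-1,-0.001,0.001,0.05,0,-1,-0.001,0.001,0.04,0,-1,-0.001,0.001,0.04,0,-1])

```text
t: 14.05
ee_pos: [0.5421, -0.1942, 0.1837]
orientation: [[0.993, -0.117, 0.022], [-0.118, -0.993, 0.011], [0.021, -0.014, -1.0]]
ft_force: [-0.6, 0.5, 4.3]
opening: -0.0001
```

>>> arm_command(steps=[0,0,0.03,0,-1,0,0,0.03,0,-1,0,0,0.02,0,-1,0,0,0.02,0,-1,0,0,0.02,0,-1])

```text
t: 14.55
ee_pos: [0.5432, -0.1935, 0.1787]
orientation: [[0.993, -0.117, 0.025], [-0.117, -0.993, 0.012], [0.024, -0.015, -1.0]]
ft_force: [-2.7, 5.1, 23.9]
opening: -0.0002
```

```bash
python3 -c "
from h import *
s=st();print('tip',np.array(s['ee_pos'])+np.array(s['orientation'])@[0,0,.073])"
```

```text
t 14.55 p [ 0.5432 -0.1935  0.1787] yaw -6.73 z [ 0.0251  0.0119 -0.9996] F [-2.66  5.09 23.91] T [1.06 0.33 0.04] op -0.0002
tip [ 0.54502988 -0.19260567  0.10569667]
```

The force rose to 24 N with the tip at z = 0.1057, against an expected home height of 0.106, so the panel is on the floor. I'll back off and look.

>>> arm_command(steps=[0,0,-0.03,0,-1,0,0,-0.1,0,-1,0,0,-0.3,0,-1,0,0,-0.6,0,-1,0,0,-0.7,0,-1])

```text
t: 15.05
ee_pos: [0.54, -0.1938, 0.2643]
orientation: [[0.993, -0.117, 0.019], [-0.117, -0.993, 0.014], [0.017, -0.016, -1.0]]
ft_force: [-0.0, -0.1, -1.0]
opening: 0.0002
```

>>> arm_command(steps=[0,-0.4,-0.6,0,-1,0,-0.7,-0.5,0,-1,0,-0.8,-0.3,0,-1,0,-0.5,-0.1,0,-1,0,0,0,0,-1])

```text
t: 15.55
ee_pos: [0.5528, -0.0728, 0.3491]
orientation: [[0.993, -0.12, 0.025], [-0.12, -0.993, 0.013], [0.023, -0.016, -1.0]]
ft_force: [0.4, -0.7, -0.7]
opening: 0.0003
```

```bash
python3 -c "
from h import *
st()
for n in ('wrist','scene'):
  f,K,E=cam(n);cv2.imwrite('pics/%s14.png'%n,(f if n=='wrist' else cv2.resize(f[130:220,140:260],None,fx=5,fy=5))[:,:,::-1]); np.savez(n+'14.npz',f=f,K=K,E=E)"
```

```text
t 15.55 p [ 0.5528 -0.0728  0.3491] yaw -6.89 z [ 0.0246  0.0129 -0.9996] F [ 0.38 -0.68 -0.7 ] T [-0.03  0.05 -0.  ] op 0.0003
```

View pics/wrist14.png

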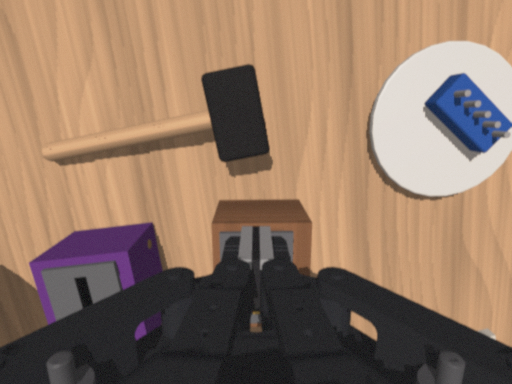

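View pics/scene14.png

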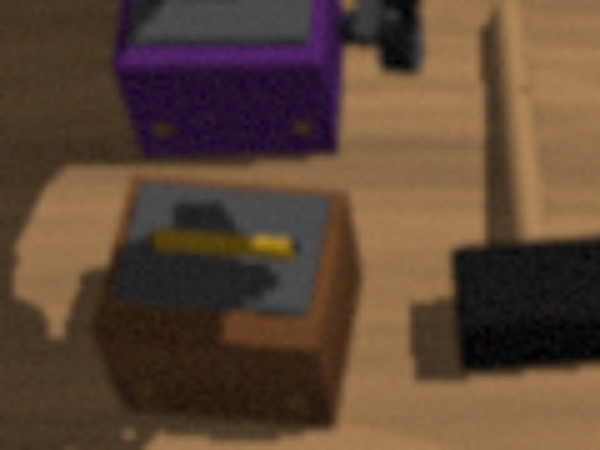

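The scene view shows the panel's top edge low and level along the slot, and the mallet, bit holder and purple decoy untouched. In the wrist view the fingers hide it, so I'll move past it to check both ends' height.

>>> arm_command(steps=[0,0.5,0.1,0,-1,0,0.8,0.1,0,-1,0,0.9,0.1,0,-1,0,0.8,0.1,0,-1,0,0.5,0,0,-1])

```text
t: 16.15
ee_pos: [0.5286, -0.2579, 0.323]
orientation: [[0.992, -0.123, 0.02], [-0.123, -0.992, 0.011], [0.018, -0.014, -1.0]]
ft_force: [1.2, -0.4, 0.9]
opening: 0.0001
```

>>> arm_command(steps=[0,0.1,0,0,-1,0,0,0,0,-1,0,0,0,0,-1,0,0,0,0,-1,0,0,0,0,-1])

```text
t: 16.65
ee_pos: [0.5255, -0.2674, 0.3215]
orientation: [[0.991, -0.13, 0.017], [-0.13, -0.991, 0.011], [0.015, -0.013, -1.0]]
ft_force: [-0.3, 0.2, 1.3]
opening: -0.0
```

```bash
python3 -c "
from h import *
st()
f,K,E=cam('wrist');cv2.imwrite('pics/w15.png',f[:,:,::-1]); np.savez('w15.npz',f=f,K=K,E=E)"
```

```text
t 16.65 p [ 0.5255 -0.2674  0.3215] yaw -7.49 z [ 0.0169  0.0108 -0.9998] F [-0.31  0.16  1.29] T [-0.    0.02 -0.03] op -0.0
```

View pics/w15.png

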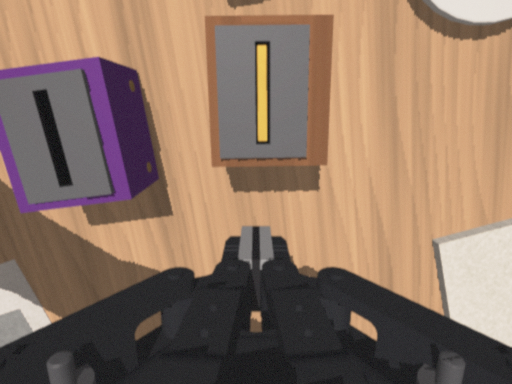

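The whole strip is seen in the slot from (262,43) to (262,142). I'll take a second viewpoint 0.1 m to the side for its height.

>>> arm_command(steps=[0.3,0,0,0,-1,0.6,0,0,0,-1,0.6,0,0,0,-1,0.3,0,0,0,-1,0,0,0,0,-1])

```text
t: 17.2
ee_pos: [0.6186, -0.2759, 0.3238]
orientation: [[0.992, -0.126, 0.018], [-0.126, -0.992, 0.011], [0.016, -0.014, -1.0]]
ft_force: [-0.3, -0.2, -0.4]
opening: 0.0001
```

>>> arm_command(steps=[0,0,0,0,-1,0,0,0,0,-1,0,0,0,0,-1,0,0,0,0,-1,0,0,0,0,-1])

```text
t: 17.7
ee_pos: [0.6174, -0.275, 0.3245]
orientation: [[0.992, -0.125, 0.018], [-0.125, -0.992, 0.011], [0.016, -0.014, -1.0]]
ft_force: [-0.4, 0.4, 0.2]
opening: 0.0002
```

```bash
python3 -c "
from h import *
st()
f,K,E=cam('wrist');cv2.imwrite('pics/w16.png',f[:,:,::-1]); np.savez('w16.npz',f=f,K=K,E=E)
w=np.load('w15.npz')
def ends(f):
  h=cv2.cvtColor(f,cv2.COLOR_RGB2HSV); m=cv2.inRange(h,(18,130,190),(32,255,255)); k,l,s,c=cv2.connectedComponentsWithStats(m); i=1+np.argmax(s[1:,4]); ys,xs=np.where(l==i); print(s[i])
  y0,y1=ys.min(),ys.max(); a,b=np.polyfit(ys,xs,1); return [(a*(y0-.5)+b,y0-.5),(a*(y1+.5)+b,y1+.5)]
e1,e2=ends(w['f']),ends(f); print(np.round(e1,1),np.round(e2,1))
P=[tri(ray(a,w['K'],w['E']),ray(b,K,E)) for a,b in zip(e1,e2)]
for p,g in P: print(p.round(4),'gap',round(g,4))
d=P[0][0]-P[1][0]; print('len',np.linalg.norm(d))
A=[onz(q,w['K'],w['E'],.106) for q in e1]; print(np.round(A,4), 'len@.106',np.linalg.norm(A[0]-A[1]))
"
```

```text
t 17.7 p [ 0.6174 -0.275   0.3245] yaw -7.21 z [ 0.0179  0.0115 -0.9998] F [-0.36  0.43  0.18] T [-0.02  0.   -0.04] op 0.0002
[257  45  10  96 828]
[149  51  16  94 762]
[[261.1  44.5]
 [262.2 140.5]] [[152.6  50.5]
 [160.4 144.5]]
[ 0.5489 -0.1525  0.1045] gap 0.0002
[ 0.5399 -0.2314  0.1049] gap 0.0004
len 0.07950085675530384
[[ 0.5488 -0.1526  0.106 ]
 [ 0.5398 -0.2315  0.106 ]] len@.106 0.07943373240012191
```

View pics/w16.png

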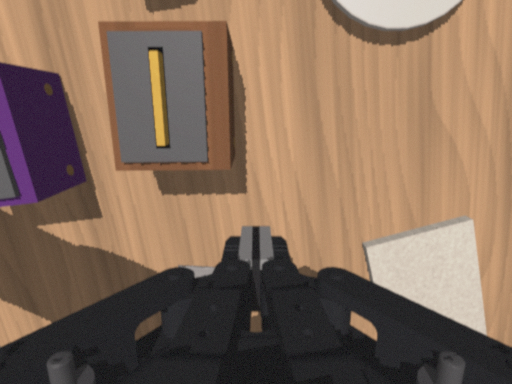

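Both ends triangulate to 0.1045 and 0.1049 m, so the panel is level and home within the calibration (0.106 expected). One last check that the bystanders haven't moved, then I hand in.

```bash
python3 -c "
from h import *
st(); f,K,E=cam('scene'); g=cv2.imread('pics/scene0.png')[:,:,::-1]
cv2.imwrite('pics/s17.png',f[:,:,::-1])
for n,(a,b,c,d) in dict(mallet=(165,210,225,270),jar=(165,205,370,405),bracket=(170,205,102,130),bit=(238,310,194,272)).items():
  A=cv2.cvtColor(f[a:b,c:d],cv2.COLOR_RGB2GRAY).astype(np.float32);B=cv2.cvtColor(np.ascontiguousarray(g[a:b,c:d]),cv2.COLOR_RGB2GRAY).astype(np.float32)
  print(n,np.round(cv2.phaseCorrelate(B,A),2).tolist() if 0 else [np.round(x,2) for x in cv2.phaseCorrelate(B,A)], 'mean diff',abs(A-B).mean().round(1))
"
```

```text
t 17.75 p [ 0.6174 -0.2751  0.3246] yaw -7.21 z [ 0.0179  0.0114 -0.9998] F [-0.13 -0.71 -0.02] T [-0.03  0.   -0.01] op 0.0
mallet [array([0.5, 0.4]), np.float64(1.08)] mean diff 6.2
jar [array([-0.06, -0.05]), np.float64(0.98)] mean diff 7.2
bracket [array([0.44, 0.73]), np.float64(0.45)] mean diff 22.1
bit [array([-0.  , -0.01]), np.float64(0.97)] mean diff 8.8
```

View pics/s17.png

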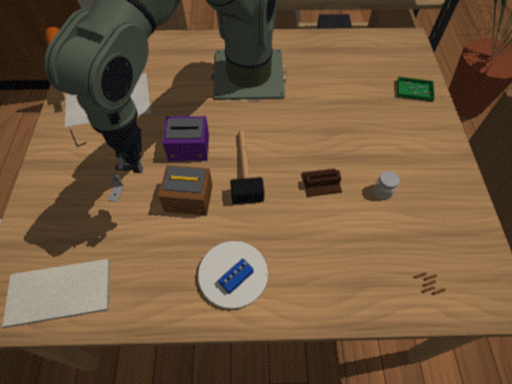

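The scene picture shows the panel as a thin level strip in the organiser at (184,178). The stand is empty and all the bystanders are at their first places; the bracket at (116,190) is only in the arm's shadow. The gripper is clear of everything, so I'm handing in.

```bash
python3 -c "
from bench import manip
print(manip.job_done())"
```

```text
the job is handed in; nothing more can be done
None
```

The yellow panel is fully home in the brown organiser's slot, and I handed the job in at about 18 s with the gripper clear of everything. I gripped it in its stand and lined its lower edge up over the slot with the wrist camera. It entered the slot with under 1 N and slid past the rubber lip at about 4 N. I then let go and pushed it the rest of the way with shut fingers, stopping when the force rose to 24 N at the floor. That was the highest I read; forces were read between moves, not continuously.

**Last checks:**
- **Panel height:** the two ends of the top edge measured 0.1045 m and 0.1049 m. That is level, and 1 to 1.5 mm under the expected 0.106 m, which is within calibration. The fingertip height at floor contact, 0.1057 m, agrees.
- **Bystanders:** the jar and bit holder showed no shift between the first and last pictures. The automatic comparison gave about half a pixel for the mallet and was unreliable for the bracket, which lay in the arm's shadow. Neither was approached, and both look unmoved in the final picture.
- **Tool tilt:** the tool drifted to about 1.5° off vertical during the moves, with no effect on the fit.

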